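# Stand the reference chart on its kickstand

## Task

The reference chart lies face down on the bench with its kickstand folded. Unfold the kickstand leg all the way to its stop while the chart is still lying there, then pick the chart up by its top handle and set it down gently on the steel display base, standing upright on its lower edge and its leg, squarely with its printed side facing over the raised lip. Leave the labware around it where it is.

Things in the scene. Friction and masses are not known exactly. Their poses are not given: they have to be found in the camera images.
- chart: Reference chart: stiff white board 150 mm tall, 120 mm wide, 8 mm thick, about 0.3 kg. Origin: centre of the printed face. x runs from lower edge (-75 mm) to top edge (+75 mm), y along the width, z out of the plain back (back z = 8 mm). It starts printed side down (z up), x roughly away from the robot. Standing properly it leans back 0.32 rad, handle about 170 mm above the surface it stands on.
- chart_handle (a point): Centre of the T-handle on a 14 mm wide stem above the top edge: grey round bar, 16 mm thick, 44 mm long along the chart's y, flat ends, at (105, 0, 14) mm in chart axes; free below and at both ends. Pinched at its flat ends from above, the chart swings about the bar in the grip and hangs below it. Chart axes.
- chart_lower_edge (a point): Middle of the chart's lower edge, on the back side: (-75, 0, 8) mm in the chart's axes. It is the edge that rests on the surface when the chart leans back on its leg.
- leg (a joint): Kickstand leg angle in rad: 0 = folded flat along the back, 0.70 = fully open against its stop. It is stiff (about 0.08 N m) and stays where it is left. Starts between 0 and 0.2.
- leg_hinge (a point): Axis of the leg's hinge, at (43, 0, 18) mm in the chart's axes; the axis runs along the chart's y. The leg runs from here towards the lower edge, and opens away from the back.
- leg_foot (a point): Centre of the foot at the leg's free end: grey round bar, 16 mm thick, 40 mm long along the chart's y, flat ends, 108 mm from the hinge axis. Folded, it is at (-65, 0, 18) mm in chart axes, 2 mm clear of the back. The leg is an aluminium bar 16 mm wide, 6 mm thick.
- base: Display base, fixed to the bench: steel plate 180 mm (x) by 200 mm (y), 6 mm thick; origin at the centre of its underside, top at z = 6 mm. A lip stands along its front edge (x from 86 to 90 mm), 14 mm high over the bench. The chart is to face along the base's +x, over the lip: lower edge in the half next to the lip, foot in the other half.
- cup: Bystander: specimen jar with red lid, 58 mm across, 62 mm tall; origin at the centre of its underside.
- tube_rack: Bystander: white tube rack 110 x 50 mm, 70 mm tall with tubes; origin at the centre of its underside.
- bottle_tall: Bystander: reagent bottle with blue cap, 44 mm across, 85 mm tall; origin at the centre of its underside.
- bottle_short: Bystander: reagent bottle with yellow cap, 42 mm across, 58 mm tall; origin at the centre of its underside.
- tip_box: Bystander: yellow pipette tip box 85 x 120 x 55 mm; origin at the centre of its underside.
- marker: Bystander: red marker pen, 123 mm long, 12 mm thick; origin under the middle of its barrel.
There are look-alikes about, which are no part of the job. What is shaped like the chart but green is not meant.

How it is judged:
On the way, in this order (a step that is already met when the one before it is completed fails the run):
1. the leg is unfolded to its stop while the chart lies face down (value of joint leg above 0.62 rad and angle between chart's own z axis and vertical below 0.3 rad), for 0.2 s.
2. the chart stands on the base on its lower edge and its leg, facing over the lip (value of joint leg above 0.55 rad and angle between chart's own x axis and vertical between 0.17 and 0.47 rad and x of chart_lower_edge in the frame of base between 0 and 0.09 m and y of chart_lower_edge in the frame of base between -0.06 and 0.06 m and z of chart_lower_edge in the frame of base between 0.001 and 0.011 m and x of leg_foot in the frame of base between -0.09 and 0 m and y of leg_foot in the frame of base between -0.09 and 0.09 m and z of leg_foot in the frame of base between 0.009 and 0.019 m and angle between the y axis of chart and the y axis of base, either way round below 0.3 rad), for 0.2 s.
At the end, for the whole second after the job is handed in: Leg open (over 0.55 rad); chart at rest on the base, leaning back 0.17 to 0.47 rad, lower edge (lip-side half, within 60 mm of the middle line) and foot (other half) both down on the plate within 5 mm in height, printed side to the lip, square to it within 0.30 rad (all of step 2 and linear speed of chart below 0.02 m/s and angular speed of chart below 0.1 rad/s); the robot touches nothing.
It fails at once if the chart is slammed on the base (over 40 N) (contact force between chart and base above 40 N).
It fails at once if the chart is dropped: let go with its lower edge more than 16 mm above the base (contact force between the fingers and chart below 0.05 N and height (world z) of chart_lower_edge above 0.022 m).
It fails at once if labware is pushed from its place (over 40 mm) (distance of any of cup, tube_rack, bottle_tall, bottle_short, tip_box, marker from where it was at the start of the episode above 0.04 m).
It fails at once if labware is knocked over (angle between any of cup, tube_rack, bottle_tall, bottle_short, tip_box, marker's own z axis and vertical above 0.7 rad).
It also fails if it takes over 69 s, if anything falls off the work surface, if the arm or the gripper's body presses on something with over 40 N, if the wrist force passes 120 N, or if a joint passes its speed limit or range.

## Robot

A 7-joint arm with a two-finger parallel gripper is mounted at the origin on the work surface. World frame = base frame: x ahead of the robot, y to its left, z up, the work surface at z = 0. Lengths are in m, angles in rad, forces in N, time in s.
With the tool pointing down it reaches from about 0.4 to 0.85 m from the base axis. Payload 4.5 kg.
Tool frame: the origin (TCP) lies at the very end of the fingers, on their centre line; the grasp point (between the pads) lies 19 mm behind it (r.pinch_z is the distance from the TCP to the grasp point, in m); z points along the fingers, y is the line along which they close (so a half turn about z gives the same grasp; the last joint's range is limited). The gripper opens to 88 mm and grips with 3 to 60 N. Pads are 18 mm wide; open, the fingers measure 123 mm over their backs; the gripper's body (75 mm by 187 mm) begins 45 mm behind the grasp point.
Start: joints at [-1.241, 0.689, -0.195, 1.565, 0.157, 0.902, -0.215], TCP at [0.182, 0.598, 0.239] pointing down, gripper open.
Joint ranges: [-3.01, 3.01], [-0.46, 2.08], [-1.47, 1.51], [0.13, 2.56], [-1, 4.14], [0.04, 2.09], [-2.66, 2.66]. Speed limits (rad/s): [2.57, 2.57, 3.14, 3.14, 3.14, 3.14, 3.14].

## Interface

Orientations are given as a unit quaternion [x, y, z, w].
In Python, from plant import r, cams gives the robot as it stands.
- The arm moves only by the shell command python3 -m pendant 'ROWS' [FORCE]. ROWS is JSON, a list of rows, each a list of 3 entries, a list of its own where there are three numbers: the closure, from -1 (fully open) to 1 (shut), then the shift along the tool's x, y, z in mm, then the turn, a rotation vector about the tool's x, y, z in degrees. A call has 1 to 8 rows; each row shifts and turns the commanded pose from where the row before left it, along the tool's axes as they then stand; what a row does not reach is not made up. A row lasts 1/8 s, in which the tool goes at most 62.5 mm and 10.7 degrees, less where a joint would pass 70% of its speed; a pose out of reach is approached as far as the arm can. A call with a gripper value outside its range is refused whole. The fingers move at their own pace and stop on an object; FORCE is the grip in N (left out, the last holds). Time passes only in rows, so rows that do not move let the fingers close. It gives the time, the measured TCP pose, the force, the opening and the grip force at its end, in the units of the state.
- r.get_state(): the state, without advancing time (a new reading comes with each control period).
- cams.snapshot(name): name is "scene" or "side" or "wrist"; returns a dict with "img" (480x640x3 uint8, red, green, blue), "camera_matrix" (3x3 intrinsics, pixels), "camera_from_world" (4x4, takes a point from world to camera coordinates); the wrist camera has in their place "tool_from_camera" (4x4, takes a point from camera to tool coordinates, whose origin is the TCP and whose axes are the flange's). Camera axes: x right, y up, looking along -z (the intrinsics and any distortion apply to the point x, -y, -z); pixel columns grow to the right and rows downward; lengths in m; the calibration is good to about 2 mm. A picture is of the moment at which its call begins: read the wrist's pose just before it. There is no depth.
- r.finish_job(): hands the job in; it is judged then, once.
The state is a dict: "clock": time; "q": joint angles; "qd": joint speeds; "joint_torque": joint torques, N m; "tool_pos": TCP position; "eef_rot": TCP orientation; "contact_force": force on the tool from outside, world axes, zero at the start; "moment": the same for the moment, N m; "opening": opening from 0.0 (shut) to 1.0 (fully open); "finger_force": force on a finger pad.
Only numpy, scipy, OpenCV 4.12 (cv2) and the standard library are available. Lean on these libraries where they do the work, as an engineer would, in place of code of your own. Each camera call takes 0.05 s, during which the arm holds its last target. There are 200 camera calls.

## Working session

There is one attempt and no reset: what is moved stays moved. The work goes in short steps, Python scripts to look and compute and a shell command to move; the robot and the scene stay as the last step left them, time stands still between calls to the robot, and variables do not carry over. Pictures are saved under pics/ and viewed, at most 10 in all, crops included, and the job is handed in when it is done.

```bash
mkdir -p pics; ls; python3 - <<'E'
from plant import r,cams
import cv2,pickle
s=r.get_state();print(s)
d={}
for n in("scene","side","wrist"):
    c=cams.snapshot(n);d[n]=c;cv2.imwrite(f"pics/{n}0.png",c["img"][:,:,::-1])
pickle.dump((s,d),open("snap0.pkl","wb"))
for n in d:print(n,{k:v.round(4).tolist() for k,v in d[n].items() if k!="img"})
E
```

```text
pics
{'clock': 0.0, 'q': array([-1.24121283,  0.6899505 , -0.19449397,  1.56633246,  0.15728392,
        0.9025    , -0.21508747]), 'qd': array([ 0.0008694 ,  0.00191894, -0.00034012,  0.0007378 ,  0.00021792,
        0.00174465,  0.00154049]), 'joint_torque': array([-3.62018818e-04, -5.27564406e+01, -1.26702625e+00, -1.53426576e+01,
       -5.26838342e-02,  6.63470244e-03,  1.69364130e-04]), 'tool_pos': array([0.18205288, 0.59724355, 0.2379335 ]), 'eef_rot': array([ 1.47318502e-01,  9.89088695e-01, -8.98570916e-04, -6.59269150e-05]), 'contact_force': array([-0.15145314,  0.18215756, -0.46172049]), 'moment': array([ 0.01851706, -0.03579576,  0.03012341]), 'finger_force': 0.0, 'opening': 0.9991393654301151}
scene {'camera_matrix': [[534.9733, 0.0, 323.0633], [0.0, 534.9733, 231.8339], [0.0, 0.0, 1.0]], 'camera_from_world': [[0.8536, 0.5208, -0.0106, -0.4146], [-0.4336, 0.7218, 0.5395, 0.1719], [0.2886, -0.4559, 0.8419, -1.3771], [0.0, 0.0, 0.0, 1.0]]}
side {'camera_matrix': [[596.713, 0.0, 312.8546], [0.0, 596.713, 235.7506], [0.0, 0.0, 1.0]], 'camera_from_world': [[0.7864, -0.6177, 0.0045, -0.3792], [0.3985, 0.513, 0.7603, -0.216], [-0.4719, -0.5961, 0.6496, -1.2336], [0.0, 0.0, 0.0, 1.0]]}
wrist {'camera_matrix': [[396.1887, 0.0, 318.3549], [0.0, 396.1887, 238.6322], [0.0, 0.0, 1.0]], 'tool_from_camera': [[0.0003, 0.9549, 0.297, 0.0772], [1.0, -0.0004, 0.0003, -0.0002], [0.0004, 0.297, -0.9549, -0.1463], [0.0, 0.0, 0.0, 1.0]]}
```

View pics/scene0.png

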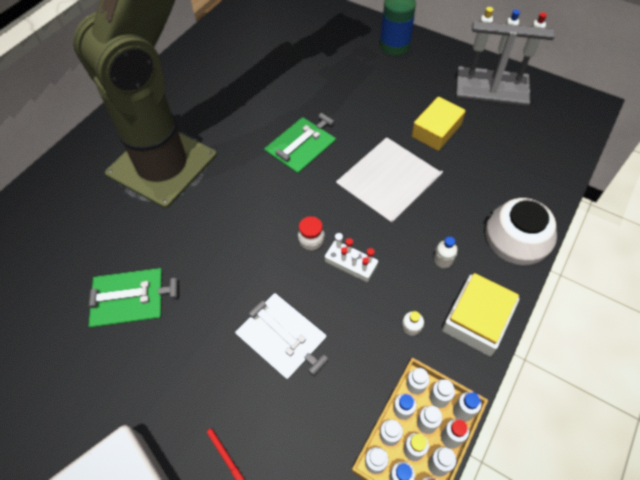

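View pics/side0.png

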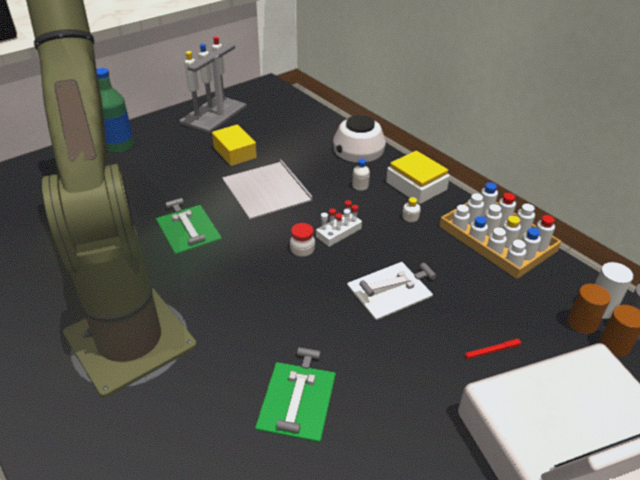

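Candidates: white chart (scene 281,335; side 390,290), green look-alikes (scene 300,143 and 127,296; side 188,228 and 297,400). The white one fits the description. The base is the grey plate (scene 390,178; side 267,188), and its lip seems to be on the far-right edge in side. I'll check both in close crops.

```bash
python3 - <<'E'
import pickle,cv2,numpy as np
s,d=pickle.load(open("snap0.pkl","rb"))
T=[]
for n,x,y in(("scene",220,288),("side",335,240),("scene",325,130),("side",205,140)):
    T.append(cv2.resize(d[n]["img"][y:y+100,x:x+133,::-1],(400,300),interpolation=cv2.INTER_CUBIC))
cv2.imwrite("pics/crop0.png",np.vstack([np.hstack(T[:2]),np.hstack(T[2:])]))
E
cat > h.py <<'E'
import numpy as np,cv2
from scipy.spatial.transform import Rotation as R
def P(c):
    K=c["camera_matrix"];E=c["camera_from_world"];return K@np.diag([1,-1,-1])@E[:3]
def proj(c,p):
    h=P(c)@np.append(p,1);return h[:2]/h[2]
def ray(c,uv,z):
    E=c["camera_from_world"];d=E[:3,:3].T@(np.diag([1,-1,-1])@np.linalg.inv(c["camera_matrix"])@np.append(uv,1.))
    o=-E[:3,:3].T@E[:3,3];return o+d*(z-o[2])/d[2]
def tri(a,ua,b,ub):
    X=cv2.triangulatePoints(P(a),P(b),np.array(ua,float),np.array(ub,float))[:,0];return X[:3]/X[3]
def wristcam(c,s):
    M=np.eye(4);M[:3,:3]=R.from_quat(s["eef_rot"]).as_matrix();M[:3,3]=s["tool_pos"]
    c=dict(c);c["camera_from_world"]=np.linalg.inv(M@c["tool_from_camera"]);return c
E
```

```text
(no output)
```

View pics/crop0.png

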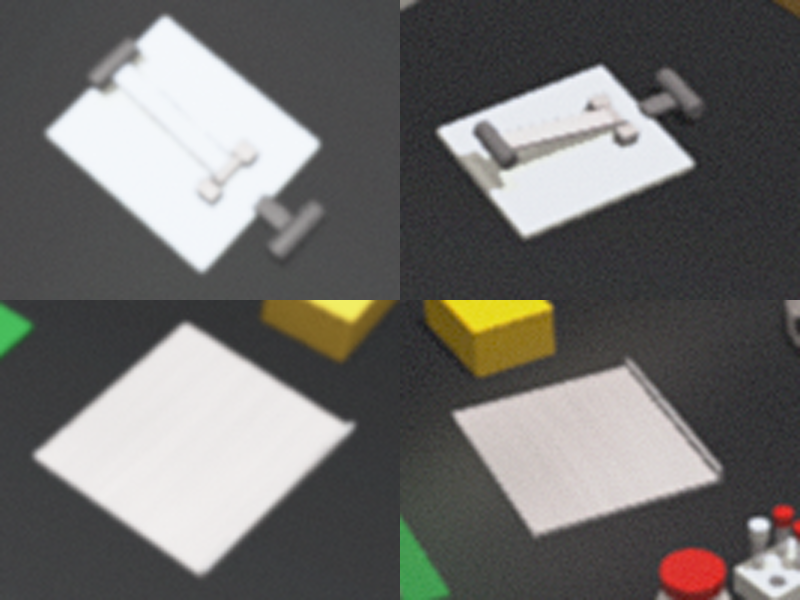

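The crop shows the white chart back with its leg partly raised. The handle centre is near scene (319,365) and side (428,271), and the foot near scene (258,309) and side (367,288). The lip lies along the base's right edge in the side tile.

```bash
cat > m0.py <<'E'
from h import *
import pickle
np.set_printoptions(precision=4,suppress=True)
s,d=pickle.load(open("snap0.pkl","rb"));a,b=d["scene"],d["side"]
def t(c,pts,ox,oy,z): return np.array([ray(c,(ox+x*.3325,oy+y/3),z) for x,y in pts])
A=t(a,[(168,14),(320,145),(202,272),(46,132)],220,288,.008)
B=t(b,[(37,131),(202,66),(295,163),(125,238)],335,240,.008)
print("chart scene",A[:,:2],"\nside",B[:,:2])
f=lambda x,y:(220+x*.3325,288+y/3); g=lambda x,y:(335+x*.3325,240+y/3)
print("handle",tri(a,f(297,230),b,g(281,93)),"foot",tri(a,f(114,63),b,g(95,144)))
C=t(a,[(185,22),(352,127),(202,276),(34,155)],325,130,.006)
D=t(b,[(53,112),(136,235)],205,140,.006)
D2=t(b,[(227,60),(320,170)],205,140,.014)
print("base scene",C[:,:2],"\nside plate",D[:,:2],"lip top",D2[:,:2])
for n,u,w,z in(("cup",(311,228),(302,232),.062),("tall",(449,242),(361,163),.085),("short",(414,317),(412,202),.058),("tip",(485,309),(417,168),.055),("rack",(352,258),(339,228),.04),("marker",(224,455),(493,349),.006)): print(n,ray(a,u,z)[:2],ray(b,w,z)[:2])
E
python3 m0.py
```

```text
chart scene [[ 0.4583 -0.153 ]
 [ 0.6049 -0.182 ]
 [ 0.5841 -0.2986]
 [ 0.4367 -0.2724]] 
side [[ 0.4575 -0.1576]
 [ 0.6064 -0.1825]
 [ 0.5863 -0.3001]
 [ 0.437  -0.277 ]]
handle [ 0.6253 -0.2458  0.0167] foot [ 0.4594 -0.2164  0.0409]
base scene [[0.4531 0.3752]
 [0.6279 0.3421]
 [0.5898 0.1439]
 [0.4147 0.1798]] 
side plate [[0.4565 0.376 ]
 [0.4161 0.176 ]] lip top [[0.6288 0.3381]
 [0.5906 0.1444]]
cup [0.4546 0.0004] [ 0.448  -0.0017]
tall [0.7351 0.1098] [0.7279 0.1063]
short [ 0.7454 -0.072 ] [ 0.7403 -0.0746]
tip [0.8612 0.0199] [0.8635 0.0276]
rack [ 0.5656 -0.0081] [ 0.5439 -0.0241]
marker [ 0.5623 -0.4782] [ 0.5708 -0.48  ]
```

```bash
cat > go.py <<'E'
# usage: shifts in the tool frame (mm) after turning to face yaw of tool y (deg), through waypoints
from h import *
from plant import r
import sys,json
def plan(yaw,*W):
    s=r.get_state();M=R.from_quat(s["eef_rot"]);y=M.as_matrix()[:,1]
    a=np.degrees(np.arctan2(y[1],y[0]));
    k=np.radians(yaw);Y=np.array([np.cos(k),np.sin(k),0]);Z=np.array([0,0,-1.]);T=np.c_[np.cross(Y,Z),Y,Z]
    print("turn(rotvec tool deg)",np.degrees((M.inv()*R.from_matrix(T)).as_rotvec()).round(1))
    p=s["tool_pos"]
    for w in W: print(w,"shift mm",(T.T@(np.array(w)-p)*1000).round(1));p=np.array(w)
if __name__=="__main__": plan(float(sys.argv[1]),*json.loads(sys.argv[2]))
E
python3 go.py 80.1 '[[0.5,0.33,0.24],[0.459,-0.2165,0.2],[0.459,-0.2165,0.08],[0.459,-0.2165,0.022]]'
```

```text
turn(rotvec tool deg) [-0.1  0.  -7. ]
[0.5, 0.33, 0.24] shift mm [-359.2 -208.8   -1.9]
[0.459, -0.2165, 0.2] shift mm [ -53.6 -545.4   40. ]
[0.459, -0.2165, 0.08] shift mm [  0.   0. 120.]
[0.459, -0.2165, 0.022] shift mm [ 0.  0. 58.]
```

```bash
python3 -m pendant '[[-1,[0,0,0],[0,0,-7]],[-1,[-52,-30,0],[0,0,0]],[-1,[-52,-30,0],[0,0,0]],[-1,[-52,-30,0],[0,0,0]],[-1,[-51,-30,0],[0,0,0]],[-1,[-51,-30,0],[0,0,0]],[-1,[-51,-30,0],[0,0,0]],[-1,[-50,-29,0],[0,0,0]]]' 15
python3 -m pendant '[[-1,[-6,-50,5],[0,0,0]],[-1,[-6,-50,5],[0,0,0]],[-1,[-6,-50,5],[0,0,0]],[-1,[-6,-50,5],[0,0,0]],[-1,[-6,-50,5],[0,0,0]],[-1,[-6,-50,5],[0,0,0]],[-1,[-6,-50,5],[0,0,0]],[-1,[-6,-50,5],[0,0,0]]]'
python3 -m pendant '[[-1,[-2,-50,0],[0,0,0]],[-1,[-2,-50,0],[0,0,0]],[-1,[-2,-45,0],[0,0,0]],[-1,[0,0,0],[0,0,0]]]'
python3 go.py 80.1 '[[0.459,-0.2165,0.10],[0.459,-0.2165,0.022]]'; python3 - <<'E'
from h import *
from plant import r,cams
import pickle
s=r.get_state();c=wristcam(cams.snapshot("wrist"),s);pickle.dump(c,open("w1.pkl","wb"));cv2.imwrite("pics/w1.png",c["img"][:,:,::-1])
for p in((.4594,-.2166,.04),(.625,-.2458,.014)):print(proj(c,p))
E
```

```text
clock: 1.15
tool_pos: [0.501, 0.3284, 0.2386]
eef_rot: [0.087, 0.996, -0.0, -0.0]
contact_force: [1.2, 0.5, 0.3]
opening: 0.999
finger_force: 0.0
clock: 2.15
tool_pos: [0.4777, -0.0739, 0.1985]
eef_rot: [0.087, 0.996, 0.0, 0.0]
contact_force: [1.7, -0.1, 1.2]
opening: 1.001
finger_force: 0.0
clock: 2.65
tool_pos: [0.4572, -0.2206, 0.1982]
eef_rot: [0.091, 0.996, -0.001, -0.0]
contact_force: [-0.0, 0.3, -0.1]
opening: 0.997
finger_force: 0.0
turn(rotvec tool deg) [-0.1 -0.  -0.5]
[0.459, -0.2165, 0.1] shift mm [-1.   4.3 98.2]
[0.459, -0.2165, 0.022] shift mm [ 0.  0. 78.]
[324.6312046 219.4256047]
[324.67538503 378.92375591]
```

View pics/w1.png

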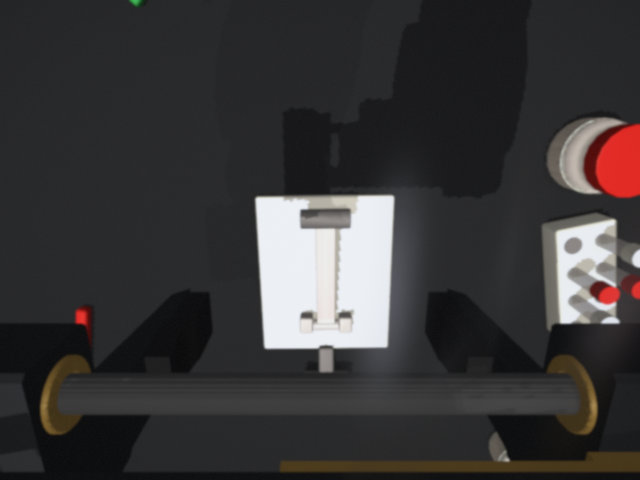

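The wrist view shows the foot bar at (326,219), which agrees with the projected (325,219), and the chart is square to the tool. I'll descend and pinch the foot.

```bash
python3 -m pendant '[[-1,[-1,4,40],[0,0,-0.5]],[-1,[0,0,40],[0,0,0]],[-1,[0,0,40],[0,0,0]],[-1,[0,0,30],[0,0,0]],[-1,[0,0,15],[0,0,0]],[-1,[0,0,11],[0,0,0]],[-1,[0,0,0],[0,0,0]]]'
python3 -m pendant '[[1,[0,0,0],[0,0,0]],[1,[0,0,0],[0,0,0]],[1,[0,0,0],[0,0,0]],[1,[0,0,0],[0,0,0]],[1,[0,0,0],[0,0,0]],[1,[0,0,0],[0,0,0]]]' 15
```

```text
clock: 3.58
tool_pos: [0.4606, -0.2119, 0.0227]
eef_rot: [0.082, 0.997, 0.0, -0.0]
contact_force: [0.3, -0.3, -0.2]
opening: 1.0
finger_force: 0.0
clock: 4.32
tool_pos: [0.4601, -0.213, 0.0227]
eef_rot: [0.083, 0.997, -0.0, -0.0]
contact_force: [-0.7, -1.7, 1.2]
opening: 0.455
finger_force: 15.0
```

```bash
python3 -m pendant '[[1,[-2.6,0,-10.4],[0,0,0]],[1,[-3.7,0,-10.2],[0,0,0]],[1,[-4.7,0,-9.7],[0,0,0]],[1,[-5.7,0,-9.2],[0,0,0]],[1,[-6.5,0,-8.6],[0,0,0]],[1,[-2.2,0,-2.5],[0,0,0]],[1,[0,0,0],[0,0,0]]]' 20
python3 - <<'E'
from plant import r,cams
import cv2,numpy as np
T=[cv2.resize(cams.snapshot(n)["img"][y:y+100,x:x+133,::-1],(400,300),interpolation=cv2.INTER_CUBIC) for n,x,y in(("scene",220,288),("side",335,230))]
cv2.imwrite("pics/leg.png",np.hstack(T))
E
```

```text
clock: 5.2
tool_pos: [0.4858, -0.2164, 0.0733]
eef_rot: [0.082, 0.997, 0.0, 0.0]
contact_force: [-1.0, 0.6, -4.0]
opening: 0.448
finger_force: 20.0
```

View pics/leg.png

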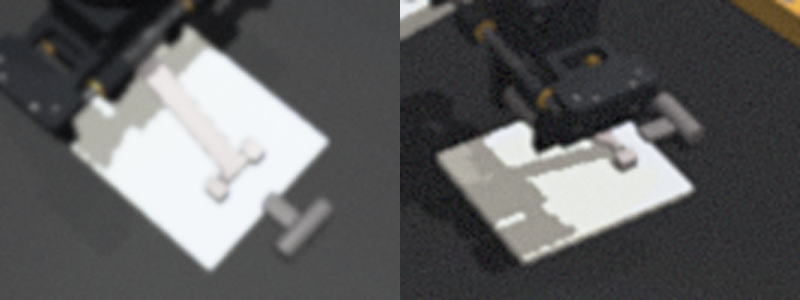

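```bash
python3 -m pendant '[[1,[0,0,3],[0,0,0]],[1,[0,0,0],[0,0,0]],[-1,[0,0,0],[0,0,0]],[-1,[0,0,0],[0,0,0]],[-1,[0,0,0],[0,0,0]],[-1,[0,0,0],[0,0,0]],[-1,[0,0,-50],[0,0,0]],[-1,[0,0,-50],[0,0,0]]]'
python3 -m pendant '[[-1,[40,0,-20],[0,0,0]],[-1,[40,0,-10],[0,0,0]],[-1,[0,0,0],[0,0,0]]]'
python3 - <<'E'
from h import *
from plant import r,cams
import pickle
s=r.get_state();c=wristcam(cams.snapshot("wrist"),s)
a,b=cams.snapshot("scene"),cams.snapshot("side");pickle.dump((s,c,a,b),open("s2.pkl","wb"))
T=[cv2.resize(q["img"][y:y+h,x:x+w,::-1],(400,300),interpolation=cv2.INTER_CUBIC) for q,x,y,w,h in((a,220,288,133,100),(b,335,230,133,100),(c,200,130,266,200))]
T.append(np.zeros_like(T[0]))
cv2.imwrite("pics/s2.png",np.vstack([np.hstack(T[:2]),np.hstack(T[2:])]))
print(s["tool_pos"])
E
```

```text
clock: 6.3
tool_pos: [0.4851, -0.2163, 0.171]
eef_rot: [0.082, 0.997, 0.0, -0.001]
contact_force: [1.0, 0.2, -0.5]
opening: 1.003
finger_force: 0.0
clock: 6.68
tool_pos: [0.4035, -0.2035, 0.201]
eef_rot: [0.083, 0.997, -0.0, -0.001]
contact_force: [-0.2, -0.1, 0.7]
opening: 1.0
finger_force: 0.0
[ 0.40349829 -0.2034677   0.20100816]
```

View pics/s2.png

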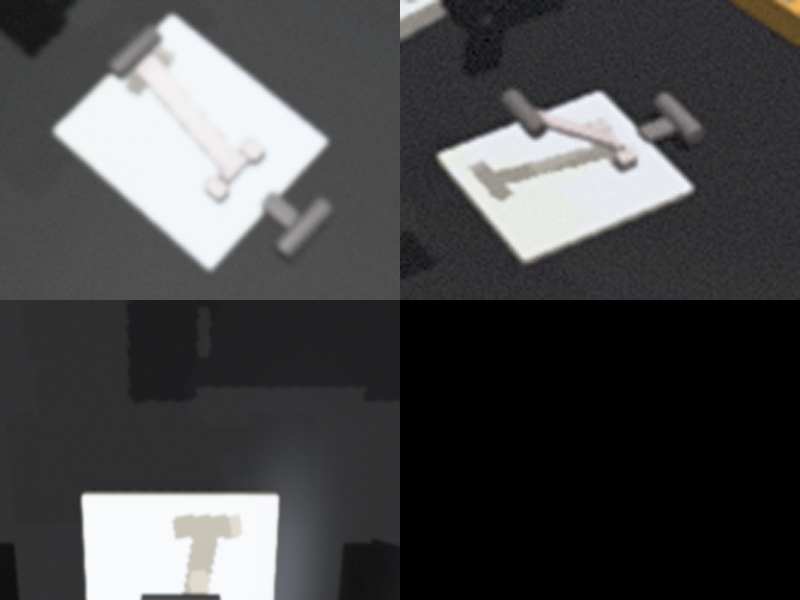

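The leg is up. In the tiles the foot is at scene (135,50) and side (122,112), and the handle at scene (304,227) and side (279,117).

```bash
python3 - <<'E'
from h import *
import pickle
np.set_printoptions(precision=4,suppress=True)
s,c,a,b=pickle.load(open("s2.pkl","rb"))
f=lambda x,y:(220+x*.3325,288+y/3); g=lambda x,y:(335+x*.3325,230+y/3)
A=np.array([ray(a,f(*p),.008) for p in[(172,14),(328,142),(210,270),(53,130)]]);B=np.array([ray(b,g(*p),.008) for p in[(37,155),(202,92),(293,187),(125,262)]])
C=(A+B)/2;print(A[:,:2],B[:,:2],C.mean(0))
v=(C[1]+C[2]-C[0]-C[3])[:2]/2;yaw=np.arctan2(v[1],v[0]);print("yaw",np.degrees(yaw),"len",np.linalg.norm(v))
H=tri(a,f(304,227),b,g(279,117));F=tri(a,f(135,50),b,g(122,112))
u=np.array([np.cos(yaw),np.sin(yaw)]);print("handle",H,"pred",C.mean(0)[:2]+.105*u,"foot",F,"in chart x",(F[:2]-C.mean(0)[:2])@u, "leg",np.arctan2(F[2]-.018,.043-(F[:2]-C.mean(0)[:2])@u))
E
python3 go.py 80.1 '[[0.4,-0.204,0.2]]'
```

```text
[[ 0.4608 -0.1515]
 [ 0.6085 -0.1772]
 [ 0.5879 -0.2947]
 [ 0.44   -0.2687]] [[ 0.4617 -0.1528]
 [ 0.6096 -0.1792]
 [ 0.5896 -0.2949]
 [ 0.4408 -0.2728]] [ 0.5249 -0.224   0.008 ]
yaw -9.604866803698078 len 0.15021848063499785
handle [ 0.6282 -0.2413  0.0177] pred [ 0.6284 -0.2415] foot [ 0.4825 -0.2156  0.0881] in chart x -0.04315942785469883 leg 0.6829349870138887
turn(rotvec tool deg) [0.  0.1 0.5]
[0.4, -0.204, 0.2] shift mm [ 7.7 -1.8  0.3]
```

```bash
python3 go.py 80.4 '[[0.6284,-0.2415,0.20],[0.6284,-0.2415,0.004]]'
python3 -m pendant '[[-1,[-50,0,0],[0,0,0]],[-1,[-50,0,0],[0,0,0]],[-1,[-50,0,0],[0,0,0]],[-1,[-50,0,0],[0,0,0]],[-1,[-28,0,0],[0,0,0]],[-1,[0,0,20],[0,0,0]],[-1,[0,0,0],[0,0,0]]]'
python3 go.py 80.4 '[[0.6284,-0.2415,0.10],[0.6284,-0.2415,0.004]]'
```

```text
turn(rotvec tool deg) [0.  0.1 0.2]
[0.6284, -0.2415, 0.2] shift mm [-223.7   -0.6    0.3]
[0.6284, -0.2415, 0.004] shift mm [  0.   0. 196.]
clock: 7.7
tool_pos: [0.6311, -0.2402, 0.1777]
eef_rot: [0.082, 0.997, 0.001, -0.002]
contact_force: [-1.0, 1.0, 0.1]
opening: 1.0
finger_force: 0.0
turn(rotvec tool deg) [ 0.1 -0.2  0.2]
[0.6284, -0.2415, 0.1] shift mm [ 2.5 -1.7 77.7]
[0.6284, -0.2415, 0.004] shift mm [ 0.  0. 96.]
```

```bash
python3 -m pendant '[[-1,[2.5,-1.5,40],[0,0,0]],[-1,[0,0,40],[0,0,0]],[-1,[0,0,40],[0,0,0]],[-1,[0,0,30],[0,0,0]],[-1,[0,0,15],[0,0,0]],[-1,[0,0,8],[0,0,0]],[-1,[0,0,0],[0,0,0]]]'
python3 -m pendant '[[1,[0,0,0],[0,0,0]],[1,[0,0,0],[0,0,0]],[1,[0,0,0],[0,0,0]],[1,[0,0,0],[0,0,0]],[1,[0,0,0],[0,0,0]],[1,[0,0,0],[0,0,0]]]' 30
```

```text
clock: 8.57
tool_pos: [0.6292, -0.242, 0.0078]
eef_rot: [0.082, 0.997, -0.0, 0.0]
contact_force: [-0.1, 0.4, -0.6]
opening: 1.001
finger_force: 0.0
clock: 9.32
tool_pos: [0.6289, -0.2417, 0.0074]
eef_rot: [0.082, 0.997, 0.0, 0.0]
contact_force: [-0.1, 1.2, 1.6]
opening: 0.497
finger_force: 30.0
```

The grip is right on width, but it holds the bar only about 7 mm from the fingertips. I'll reopen and go 4 mm lower for a better hold.

```bash
python3 -m pendant '[[-0.5,[0,0,0],[0,0,0]],[-0.5,[0,0,0],[0,0,0]],[-0.5,[0,0,4],[0,0,0]],[-0.5,[0,0,0],[0,0,0]],[1,[0,0,0],[0,0,0]],[1,[0,0,0],[0,0,0]],[1,[0,0,0],[0,0,0]],[1,[0,0,0],[0,0,0]]]' 30
python3 -m pendant '[[1,[0,0,0],[0,0,0]],[1,[0,0,0],[0,0,0]]]' 30
```

```text
clock: 10.32
tool_pos: [0.6288, -0.2418, 0.0034]
eef_rot: [0.082, 0.997, 0.0, 0.0]
contact_force: [-0.6, -0.1, 1.8]
opening: 0.495
finger_force: 30.0
clock: 10.58
tool_pos: [0.6288, -0.2418, 0.0033]
eef_rot: [0.082, 0.997, 0.0, 0.0]
contact_force: [0.3, -0.2, -0.5]
opening: 0.494
finger_force: 30.0
```

```bash
python3 -m pendant '[[1,[1,0,-11],[0,0,0]],[1,[2,0,-12],[0,0,0]],[1,[5,0,-17],[0,0,0]],[1,[6,0,-18],[0,0,0]],[1,[8,0,-16],[0,0,0]],[1,[9,0,-16],[0,0,0]],[1,[11,0,-14],[0,0,0]],[1,[12,0,-14],[0,0,0]]]'
python3 -m pendant '[[1,[14,0,-12],[0,0,0]],[1,[14,0,-11],[0,0,0]],[1,[16,0,-9],[0,0,0]],[1,[16,0,-8],[0,0,0]],[1,[17,0,-6],[0,0,0]],[1,[17,0,-5],[0,0,0]],[1,[10,0,-15],[0,0,0]],[1,[0,0,-20],[0,0,0]]]'
python3 -m pendant '[[1,[0,0,-30],[0,0,0]],[1,[0,0,-40],[0,0,0]],[1,[0,0,-25],[0,0,0]],[1,[0,0,0],[0,0,0]]]'
python3 - <<'E'
from h import *
from plant import r,cams
import pickle
s=r.get_state();a,b=cams.snapshot("scene"),cams.snapshot("side");pickle.dump((s,a,b),open("s3.pkl","wb"))
T=[cv2.resize(q["img"][y:y+h,x:x+w,::-1],(400,600),interpolation=cv2.INTER_CUBIC) for q,x,y,w,h in((a,200,180,180,270),(b,310,120,180,270))]
cv2.imwrite("pics/s3.png",np.hstack(T))
E
python3 go.py 78.9 '[[0.50,-0.2,0.30],[0.50,0.265,0.3]]'
```

```text
clock: 11.58
tool_pos: [0.5745, -0.2329, 0.1222]
eef_rot: [0.082, 0.997, -0.0, -0.0]
contact_force: [-0.5, 0.2, -3.9]
opening: 0.495
finger_force: 30.0
clock: 12.58
tool_pos: [0.4714, -0.2158, 0.2082]
eef_rot: [0.082, 0.997, 0.0, -0.001]
contact_force: [0.9, 0.2, -4.5]
opening: 0.492
finger_force: 30.0
clock: 13.08
tool_pos: [0.4739, -0.2161, 0.3045]
eef_rot: [0.082, 0.997, -0.001, 0.002]
contact_force: [0.1, -0.4, -4.5]
opening: 0.492
finger_force: 30.0
turn(rotvec tool deg) [ 0.  -0.   1.7]
[0.5, -0.2, 0.3] shift mm [-24.1  20.9   1.9]
[0.5, 0.265, 0.3] shift mm [ 89.5 456.3   0. ]
```

View pics/s3.png

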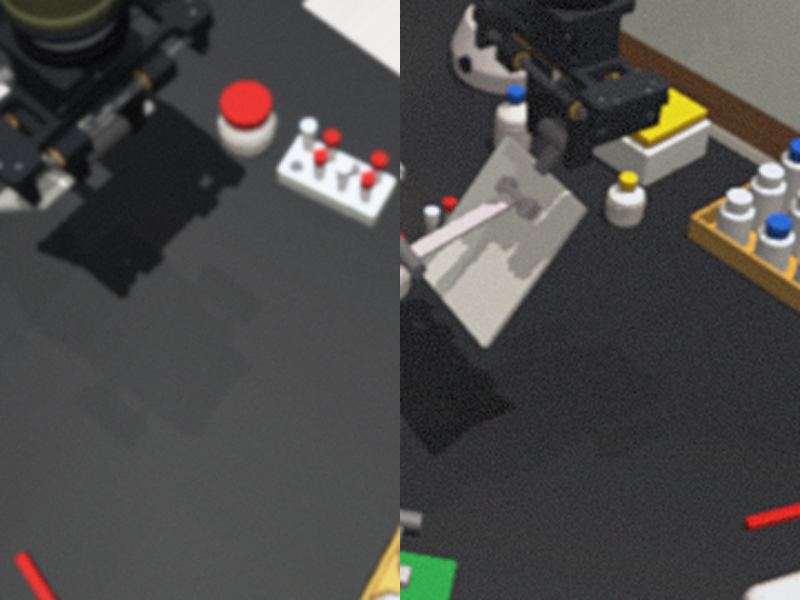

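The chart hangs from the bar, with its lower corners at side tile (85,347) and about (20,270). I'll fit its tilt from the corners.

```bash
cat > tilt.py <<'E'
from h import *
def corners(H,yaw,th,pts=((-75,-60,4),(-75,60,4),(75,-60,4),(75,60,4))):
    u=np.array([np.cos(yaw),np.sin(yaw),0]);Y=np.array([-u[1],u[0],0]);k=np.array([0,0,1])
    X=-np.sin(th)*u+np.cos(th)*k;Z=-np.cos(th)*u-np.sin(th)*k
    return [H+(X*(x-105)+Y*y+Z*(z-14))/1000 for x,y,z in pts]
E
python3 - <<'E'
from tilt import *
import pickle
s,a,b=pickle.load(open("s3.pkl","rb"))
H=s["tool_pos"]+[0,0,.0107]
for th in(-.3,-.15,0,.1,.2,.3,.45):print(th,[((proj(b,p)-[310,120])*2.222).round().tolist() for p in corners(H,np.radians(-9.6),th)])
E
```

```text
-0.3 [[139.0, 346.0], [70.0, 268.0], [195.0, 205.0], [118.0, 132.0]]
-0.15 [[163.0, 340.0], [94.0, 263.0], [200.0, 203.0], [123.0, 130.0]]
0 [[188.0, 330.0], [117.0, 255.0], [205.0, 200.0], [127.0, 127.0]]
0.1 [[204.0, 322.0], [133.0, 248.0], [208.0, 198.0], [130.0, 125.0]]
0.2 [[221.0, 313.0], [149.0, 239.0], [211.0, 196.0], [133.0, 123.0]]
0.3 [[237.0, 303.0], [164.0, 230.0], [214.0, 193.0], [136.0, 121.0]]
0.45 [[260.0, 285.0], [186.0, 213.0], [218.0, 189.0], [139.0, 117.0]]
```

The tilt is about −0.6 rad, because grip friction is holding the swing. I'll ease the grip so it settles, then fit again.

```bash
python3 -m pendant '[[1,[0,0,0],[0,0,0]],[1,[0,0,0],[0,0,0]],[1,[0,0,0],[0,0,0]],[1,[0,0,0],[0,0,0]]]' 12
cat > fit.py <<'E'
# tilt from white board outline: chamfer-free, grid over theta using mask IoU in side view
from tilt import *
from plant import r,cams
import sys
def fit(yaw,off=.0107,n="side",save=None):
    s=r.get_state();c=cams.snapshot(n);M=R.from_quat(s["eef_rot"]).as_matrix();H=s["tool_pos"]-M[:,2]*off
    g=cv2.GaussianBlur(cv2.cvtColor(c["img"],cv2.COLOR_RGB2GRAY),(3,3),0).astype(float)
    best=[]
    for th in np.arange(-.8,.7,.02):
        q=corners(H,yaw,th)
        pl=np.array([proj(c,q[i]) for i in(0,1,3,2)]);m=np.zeros(g.shape,np.uint8);cv2.fillPoly(m,[pl.round().astype(int)],1)
        k=np.ones((5,5),np.uint8);i=cv2.erode(m,k)>0;o=(cv2.dilate(m,k,iterations=2)-cv2.dilate(m,k))>0
        best.append((g[i].mean()-g[o].mean(),round(th,2)))
    print("tilt",sorted(best)[-4:][::-1],"H",H.round(4))
    if save:cv2.imwrite(save,c["img"][:,:,::-1])
if __name__=="__main__":fit(np.radians(float(sys.argv[1])))
E
python3 fit.py -9.6
```

```text
clock: 13.68
tool_pos: [0.4726, -0.2158, 0.302]
eef_rot: [0.082, 0.997, 0.0, -0.0]
contact_force: [0.4, 0.6, -3.5]
opening: 0.5
finger_force: 12.0
tilt [(np.float64(nan), np.float64(0.68)), (np.float64(nan), np.float64(0.66)), (np.float64(nan), np.float64(0.64)), (np.float64(85.98090277777777), np.float64(0.62))] H [ 0.4726 -0.2159  0.3127]fit.py:13: RuntimeWarning: Mean of empty slice.
  best.append((g[i].mean()-g[o].mean(),round(th,2)))
  ret = ret.dtype.type(ret / rcount)
```

```bash
sed -i 's/np.arange(-.8,.7,.02)/np.arange(-.8,.45,.02)/; s/g\[i\].mean()-g\[o\].mean()/(np.percentile(g[i],20)-g[o].mean())*i.sum()**.5/' fit.py; python3 fit.py -9.6; python3 - <<'E'
import pickle,numpy as np,cv2
import fit
s,a,b=pickle.load(open("s3.pkl","rb"))
class A: get_state=staticmethod(lambda:s)
class C: snapshot=staticmethod(lambda n:b)
fit.r,fit.cams=A,C; fit.fit(np.radians(-9.6))
E
```

```text
tilt [(np.float64(1569.1746575342465), np.float64(0.0)), (np.float64(1527.1806200571823), np.float64(-0.02)), (np.float64(1510.8257171725045), np.float64(0.02)), (np.float64(1325.03983956121), np.float64(-0.04))] H [ 0.4727 -0.2159  0.3128]
tilt [(np.float64(3938.609652639846), np.float64(-0.68)), (np.float64(3898.2719298084894), np.float64(-0.66)), (np.float64(3872.467642234993), np.float64(-0.64)), (np.float64(3795.1488656617894), np.float64(-0.62))] H [ 0.4738 -0.2161  0.3152]
```

```bash
python3 -m pendant '[[1,[0,0,0],[0,0,0]],[1,[0,0,-5],[0,0,1.6]]]' 40
python3 go.py 78.8 '[[0.5034,0.2632,0.31]]'
```

```text
clock: 14.02
tool_pos: [0.4725, -0.2159, 0.3072]
eef_rot: [0.097, 0.995, 0.0, -0.001]
contact_force: [-0.6, -0.5, -2.8]
opening: 0.492
finger_force: 40.0
turn(rotvec tool deg) [ 0.  -0.1  0.1]
[0.5034, 0.2632, 0.31] shift mm [ 62.7 476.   -2.8]
```

```bash
python3 -m pendant '[[1,[2,15,0],[0,0,0]],[1,[4,30,0],[0,0,0]],[1,[5,40,0],[0,0,0]],[1,[6,45,0],[0,0,0]],[1,[6,45,0],[0,0,0]],[1,[6,45,0],[0,0,0]],[1,[6,45,0],[0,0,0]],[1,[6,45,0],[0,0,0]]]'
python3 -m pendant '[[1,[6,45,0],[0,0,0]],[1,[6,45,0],[0,0,0]],[1,[5,40,0],[0,0,0]],[1,[3,26,0],[0,0,0]],[1,[1,10,0],[0,0,0]],[1,[0,0,0],[0,0,0]]]'
python3 fit.py -11.2
```

```text
clock: 15.02
tool_pos: [0.4914, 0.0988, 0.3076]
eef_rot: [0.096, 0.995, 0.0, 0.0]
contact_force: [1.5, -0.3, -4.1]
opening: 0.492
finger_force: 40.0
clock: 15.78
tool_pos: [0.5026, 0.2634, 0.3072]
eef_rot: [0.096, 0.995, -0.0, -0.0]
contact_force: [0.6, -0.8, -3.0]
opening: 0.49
finger_force: 40.0
tilt [(np.float64(915.484942958453), np.float64(0.02)), (np.float64(900.4749914434285), np.float64(0.04)), (np.float64(819.9714973188331), np.float64(0.0)), (np.float64(814.4575509374056), np.float64(0.06))] H [0.5027 0.2634 0.3179]
```

```bash
python3 -m pendant '[[1,[0,0,0],[0,-4.5,0]],[1,[0,0,0],[0,-4.5,0]],[1,[0,0,0],[0,-4.5,0]],[1,[0,0,0],[0,-4.8,0]],[1,[0,0,0],[0,0,0]]]'; python3 fit.py -11.2
python3 - <<'E'
from plant import cams
import cv2,numpy as np
from h import *
T=[cv2.resize(cams.snapshot(n)["img"][y:y+h,x:x+w,::-1],(400,600),interpolation=cv2.INTER_CUBIC) for n,x,y,w,h in(("scene",300,0,180,270),("side",180,20,180,270))]
cv2.imwrite("pics/s4.png",np.hstack(T))
E
```

```text
clock: 16.45
tool_pos: [0.5015, 0.2621, 0.3071]
eef_rot: [0.095, 0.983, -0.016, 0.157]
contact_force: [-0.1, -0.8, -3.8]
opening: 0.492
finger_force: 40.0
tilt [(np.float64(556.5142698080616), np.float64(0.3)), (np.float64(541.9750932802273), np.float64(0.28)), (np.float64(505.4196000048064), np.float64(0.32)), (np.float64(479.93274475181187), np.float64(0.34))] H [0.4983 0.2627 0.3173]
```

View pics/s4.png

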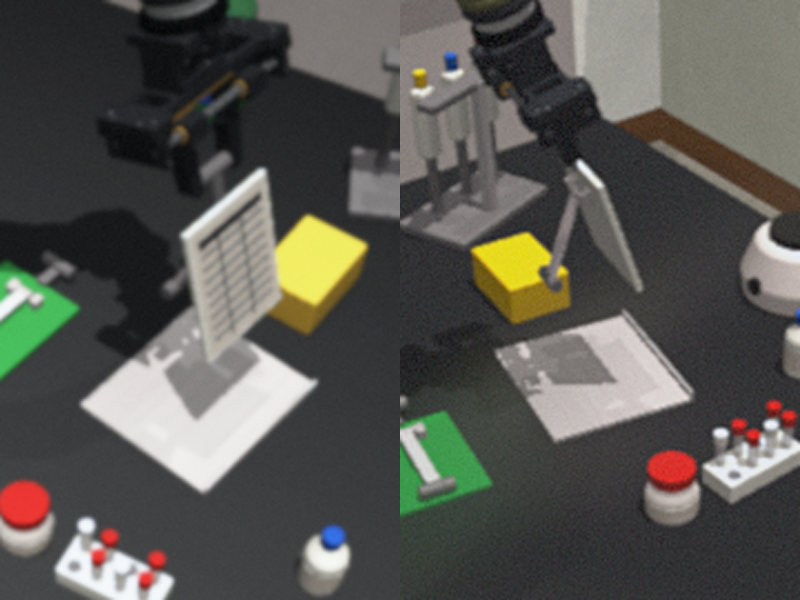

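The chart is above the plate with its printed side facing over the lip and a tilt of about 0.30. I'll lower it along world-down, which is (0.314, 0, 0.949) in tool axes.

```bash
python3 -m pendant '[[1,[5,0,15],[0,0,0]],[1,[6,0,18],[0,0,0]],[1,[6,0,18],[0,0,0]],[1,[6,0,18],[0,0,0]],[1,[6,0,18],[0,0,0]],[1,[5,0,15],[0,0,0]],[1,[3.5,0,10.5],[0,0,0]],[1,[0,0,0],[0,0,0]]]'; python3 - <<'E'
from h import *
from plant import r
s=r.get_state();H=s["tool_pos"]-R.from_quat(s["eef_rot"]).as_matrix()[:,2]*.0107;print(H)
E
```

```text
clock: 17.6
tool_pos: [0.5032, 0.2628, 0.1881]
eef_rot: [0.095, 0.983, -0.016, 0.158]
contact_force: [0.2, -0.7, -3.3]
opening: 0.497
finger_force: 40.0
[0.49994898 0.26340604 0.19823865]
```

```bash
python3 -m pendant '[[1,[2.5,0,7.5],[0,0,0]],[1,[1.6,0,4.8],[0,0,0]],[1,[0.6,0,1.9],[0,0,0]],[1,[0,0,0],[0,0,0]]]'; python3 -m pendant '[[1,[0.6,0,1.9],[0,0,0]],[1,[0.3,0,1],[0,0,0]],[1,[0,0,0],[0,0,0]]]';python3 -m pendant '[[1,[0.6,0,1.9],[0,0,0]],[1,[0,0,0],[0,0,0]]]';
```

```text
clock: 18.1
tool_pos: [0.5029, 0.2632, 0.1737]
eef_rot: [0.095, 0.983, -0.015, 0.158]
contact_force: [0.7, -0.3, -3.4]
opening: 0.493
finger_force: 40.0
clock: 18.48
tool_pos: [0.503, 0.2631, 0.1707]
eef_rot: [0.095, 0.983, -0.015, 0.158]
contact_force: [0.0, -0.9, -3.2]
opening: 0.497
finger_force: 40.0
clock: 18.73
tool_pos: [0.503, 0.2631, 0.1686]
eef_rot: [0.095, 0.983, -0.015, 0.158]
contact_force: [0.1, 0.3, -3.9]
opening: 0.495
finger_force: 40.0
```

H is now at 0.179, with no contact yet. I'll continue in 1–2 mm steps.

```bash
for i in 1 2; do python3 -m pendant '[[1,[0.5,0,1.4],[0,0,0]],[1,[0,0,0],[0,0,0]]]' | grep -E "tool_pos|contact"; done; python3 -m pendant '[[1,[0.3,0,1],[0,0,0]],[1,[0,0,0],[0,0,0]]]' | grep -E "tool_pos|contact"
```

```text
tool_pos: [0.503, 0.2632, 0.1672]
contact_force: [0.8, 0.2, -3.5]
tool_pos: [0.5031, 0.2634, 0.167]
contact_force: [-3.4, -1.1, 8.3]
tool_pos: [0.5032, 0.2634, 0.1669]
contact_force: [-7.6, -1.3, 17.0]
```

Contact at 17 N. I'll back off about 1 mm, ease the grip so the chart pivots onto both supports, then look.

```bash
python3 -m pendant '[[1,[-0.4,0,-1.2],[0,0,0]],[1,[0,0,0],[0,0,0]]]';  python3 -m pendant '[[1,[0,0,0],[0,0,0]],[1,[0,0,0],[0,0,0]],[1,[0,0,0],[0,0,0]]]' 8; python3 fit.py -11.2
python3 - <<'E'
from plant import cams
import cv2,numpy as np
from h import *
T=[cv2.resize(cams.snapshot(n)["img"][y:y+h,x:x+w,::-1],(400,600),interpolation=cv2.INTER_CUBIC) for n,x,y,w,h in(("scene",330,60,120,180),("side",210,80,120,180))]
cv2.imwrite("pics/s5.png",np.hstack(T))
E
```

```text
clock: 19.73
tool_pos: [0.5032, 0.2633, 0.167]
eef_rot: [0.095, 0.983, -0.015, 0.159]
contact_force: [-4.6, -0.3, 8.6]
opening: 0.491
finger_force: 40.0
clock: 20.1
tool_pos: [0.5035, 0.2635, 0.167]
eef_rot: [0.095, 0.983, -0.015, 0.159]
contact_force: [-4.4, -0.7, 8.4]
opening: 0.504
finger_force: 8.0Traceback (most recent call last):
  File "fit.py", line 16, in <module>
    if __name__=="__main__":fit(np.radians(float(sys.argv[1])))
                            ~~~^^^^^^^^^^^^^^^^^^^^^^^^^^^^^^^^
  File "fit.py", line 13, in fit
    best.append(((np.percentile(g[i],20)-g[o].mean())*i.sum()**.5,round(th,2)))
                  ~~~~~~~~~~~~~^^^^^^^^^
    return _quantile_unchecked(
        a, q, axis, out, overwrite_input, method, keepdims, weights)
    return _ureduce(a,
                    func=_quantile_ureduce_func,
    ...<5 lines>...
                    overwrite_input=overwrite_input,
                    method=method)
    r = func(a, **kwargs)
    result = _quantile(arr,
                       quantiles=q,
    ...<2 lines>...
                       out=out,
                       weights=wgt)
    slices_having_nans = np.isnan(arr[-1, ...])
                                  ~~~^^^^^^^^^
IndexError: index -1 is out of bounds for axis 0 with size 0
```

View pics/s5.png

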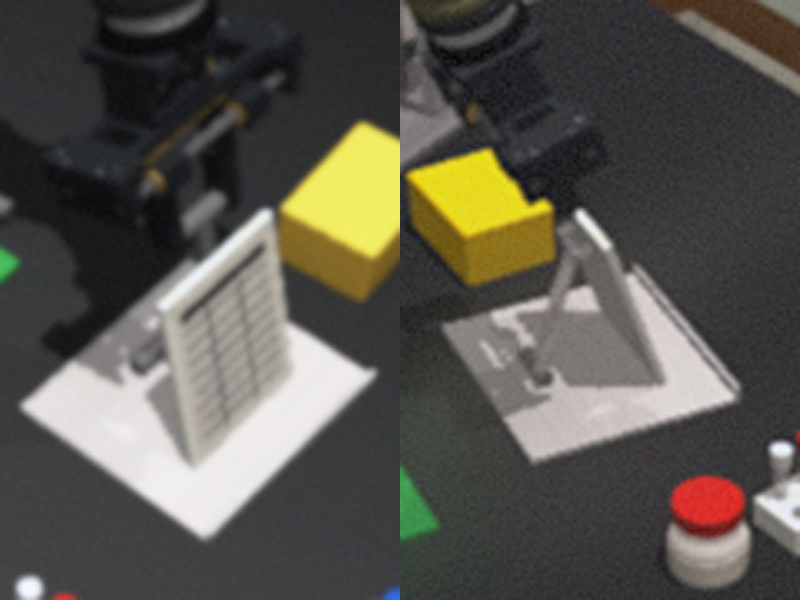

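The picture shows the chart on the plate: lower corner at side tile (660,382), foot at (540,378). It faces the lip squarely. I'll ease the remaining 8 N, then open.

```bash
python3 -m pendant '[[1,[-0.4,0,-0.8],[0,0,0]],[1,[0,0,0],[0,0,0]]]'
```

```text
clock: 20.5
tool_pos: [0.5034, 0.2634, 0.1671]
eef_rot: [0.095, 0.983, -0.015, 0.159]
contact_force: [-2.3, -0.6, 3.3]
opening: 0.495
finger_force: 8.0
```

```bash
python3 -m pendant '[[1,[-0.2,0,-0.5],[0,0,0]],[1,[0,0,0],[0,0,0]],[-1,[0,0,0],[0,0,0]],[-1,[0,0,0],[0,0,0]],[-1,[0,0,0],[0,0,0]],[-1,[0,0,0],[0,0,0]],[-1,[0,0,0],[0,0,0]]]'
python3 -m pendant '[[-1,[0,0,-10],[0,0,0]],[-1,[0,0,-25],[0,0,0]],[-1,[0,0,-40],[0,0,0]],[-1,[0,0,-40],[0,0,0]],[-1,[0,0,0],[0,0,0]],[-1,[0,0,0],[0,0,0]]]'
python3 - <<'E'
from plant import cams
import cv2,numpy as np
from h import *
T=[cv2.resize(cams.snapshot(n)["img"][y:y+h,x:x+w,::-1],(400,600),interpolation=cv2.INTER_CUBIC) for n,x,y,w,h in(("scene",330,60,120,180),("side",210,80,120,180))]
cv2.imwrite("pics/s6.png",np.hstack(T))
E
```

```text
clock: 21.38
tool_pos: [0.5032, 0.2631, 0.1674]
eef_rot: [0.095, 0.983, -0.015, 0.158]
contact_force: [-0.1, -0.5, -0.3]
opening: 0.999
finger_force: 0.0
clock: 22.12
tool_pos: [0.4676, 0.2695, 0.2765]
eef_rot: [0.095, 0.983, -0.016, 0.158]
contact_force: [0.2, 0.2, -0.0]
opening: 1.002
finger_force: 0.0
```

View pics/s6.png

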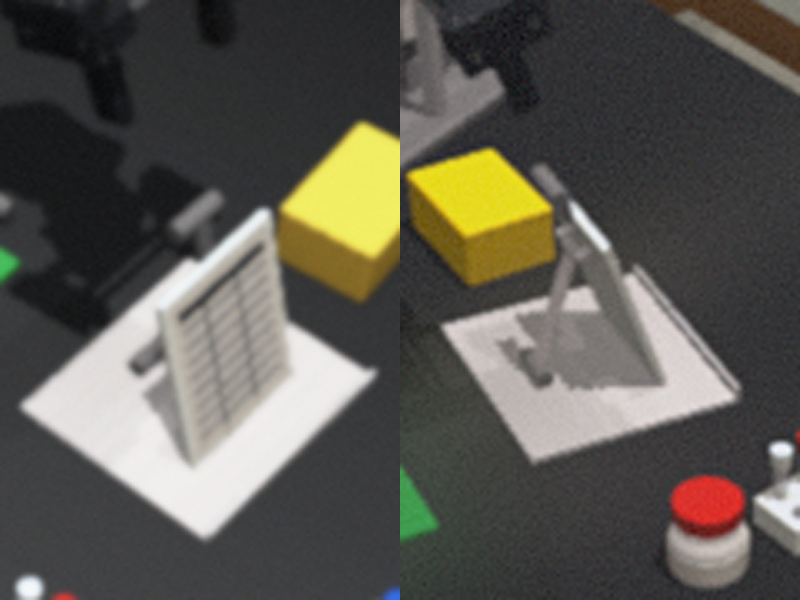

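The chart stands on its own on its lower edge (side tile 660,382) and foot (540,378), and the gripper is clear.

```bash
python3 -c "
from plant import r
print(r.finish_job())"
```

```text
the job is handed in; nothing more can be done
None
```

The job is handed in at about 22 s of the 69 s limit: I unfolded the leg (measured about 0.68 rad) with the chart face down, and the last picture shows it standing alone on the base, facing the lip, with the gripper clear; no verdict was returned.

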